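Snap the setting die back onto its storage stud

TASK

Return the loose hollow steel die to its own dock on the die board - the one whose round plate is as wide as the die's skirt - by putting it over the stud and pressing straight down until it clicks, then keep pressing after the click so that the sprung plate under it is pushed down to its stop. Finish while your gripper still holds the die pressed down there (do not let go), and leave the spool, the wax cake and the round bead box where they are.

Things in the scene. Friction and masses are not known exactly. Their poses are not given: they have to be found in the camera images.
- die_centre (a point): centre (23 mm above the underside) of the loose steel die, upright on the table, 46 mm high, about 0.12 kg, z up, round. Lower part: skirt 38 mm wide, 19 mm high. Upper part: plain round grip 28 mm wide, 20 to 46 mm above the underside, to be gripped from above
- die_foot (a point): centre of the die's underside, z up; level with the seat when the die is home. The skirt is hollow, open below: mouth 25 mm wide, narrowing to a 23 mm throat 4.5 mm up, then a wider groove, closed 16.5 mm up
- seat (a point): centre of the top face of the medium dock's sprung steel plate, where the die's underside must come to rest; z up, about 55 mm above the table at rest. The plate is 38 mm wide, like the die's skirt, and a stud rises from its centre
- sprung_plate (a joint): how far the medium dock's plate is pushed down: 0 at rest, 0.006 m at its stop. A spring carries it: it begins to sink at 2 N and is at its stop at about 14 N, so it sinks some way before the click, jumps up at the click, and has to be pressed down again after it
- dock_medium: the die's own dock: fixed beech block 86 x 86 x 30 mm, origin at the centre of its underside, z up; carries the sprung plate at its centre. Stands on the die board in a row with the other two docks at 100 mm spacing, in any order
- dock_large: a fixed dock of the same block size with a bigger plate (54 mm) and a bare thick stud (34 mm) which the die does not fit; origin at the centre of the block's underside
- dock_small: a fixed dock of the same block size with a 26 mm plate that already carries its own small die (fixed, top 79 mm above the block's underside); origin at the centre of the block's underside
- board: fixed light wooden die board 110 x 320 x 12 mm under the three docks, origin at the centre of its underside, y axis along the row
- white_spool: bystander: upright spool of white thread, 35 mm in diameter, 58 mm high, origin at its underside; leave it alone
- wax: bystander: round cake of wax, 38 mm in diameter, 13 mm high, origin at its underside; leave it alone
- bead_box: bystander: flat round bead box, 39 mm in diameter, 16 mm high, origin at its underside; leave it alone
- stud_top (a point): centre of the top of that plate's stud: 14.5 mm above the plate, 20 mm thick, coned nose, four spring-loaded balls (26 mm over the balls, 8 mm above the plate). The balls meet the die when its underside is about 10 mm above the plate; pushing it over them takes roughly 5 to 15 N, then the force drops as they snap behind its lip (the click)
There are look-alikes about, which are no part of the job. What is shaped like the part that bears die_centre but orange is not meant.

How it is judged:
On the way, in this order (a step that is already met when the one before it is completed fails the run):
1. the die is lifted clear of the table (height (world z) of die_foot above 0.03 m), for 0.1 s.
2. the die has clicked home onto its own stud (z of die_foot in the frame of seat below 0.002 m and horizontal distance between die_foot and seat below 0.003 m), for 0.1 s.
At the end, for the whole second after the job is handed in: the die sits home on the medium dock's stud (underside within 2 mm of the plate, centred within 3 mm, upright within 5 degrees), the fingers still hold it with more than 2 N and keep the sprung plate pushed down more than 4 of its 6 mm; spool, wax cake and bead box within 30 mm of where they stood (all of step 2 and angle between the z axis of die_foot and the z axis of seat, either way round below 0.09 rad and value of joint sprung_plate above 0.004 m and contact force between the fingers and die above 2 N and distance of each of white_spool, wax, bead_box from where it was at the start of the episode below 0.03 m); the arm keeps its last pose, push and grip.
It fails at once if a bystander is knocked over or pushed away (distance of any of white_spool, wax, bead_box from where it was at the start of the episode above 0.03 m or angle between white_spool's own z axis and vertical above 0.7 rad).
It also fails if it takes over 45 s, if anything falls off the work surface, if the arm or the gripper's body presses on something with over 40 N, if the wrist force passes 120 N, or if a joint passes its speed limit or range.

ROBOT

A 7-joint arm with a two-finger parallel gripper is mounted at the origin on a cart in front of the work surface, level with it; the furniture and walls round the work are solid. World frame = base frame: x ahead of the robot, y to its left, z up, the work surface at z = 0. Lengths are in m, angles in rad, forces in N, time in s.
With the tool pointing down it reaches from about 0.35 to 0.775 m from the base axis. Payload 3.1 kg.
Tool frame: the origin (TCP) lies between the finger pads; the fingertips stand 14 mm ahead of it and the grasp point (between the pads) lies 5 mm behind it (r.finger_overhang is the distance from the TCP to the fingertips, in m); z points along the fingers, y is the line along which they close (so a half turn about z gives the same grasp; the last joint's range is limited). The gripper opens to 85 mm and grips with 20 to 120 N. Pads are 22 mm wide; open, the fingers measure 114 mm over their backs; the gripper's body (76 mm by 85 mm) begins 54 mm behind the grasp point. The pads swing forward as they close: fully open they stand 13 mm farther back than shut.
Start: joints at [1.28, 0.311, 0.014, 1.512, -0.004, 1.319, -0.027], TCP at [0.135, -0.533, 0.245] pointing down, gripper open.
Joint ranges: [-2.7, 2.7], [-0.3, 1.91], [-1.27, 1.3], [0.12, 2.57], [-1.44, 4.58], [0.2, 2.03], [-3.05, 3.05]. Speed limits (rad/s): [2.79, 2.79, 3.14, 3.14, 3.14, 3.14, 3.14].

INTERFACE

Orientations are given as a unit quaternion [w, x, y, z].
In Python, from cell import r gives the robot as it stands.
- The arm moves only by the shell command python3 -m creep 'ROWS' [FORCE]. ROWS is text: rows parted by semicolons, each of 7 numbers parted by spaces: the turn, a rotation vector about the tool's x, y, z in degrees, then the shift along the tool's x, y, z in mm, then the finger opening in mm, from 0 to 85.4. A call has 1 to 8 rows; each row is the pose to reach, as a shift and turn from the pose commanded when the call began, along the tool's axes at that moment; what a row does not reach only later rows make up. A row lasts 1/8 s, in which the tool goes at most 62.5 mm and 10.7 degrees, less where a joint would pass 70% of its speed; a pose out of reach is approached as far as the arm can. A call with a gripper value outside its range is refused whole. The fingers move at their own pace and stop on an object; FORCE is the grip in N (left out, the last holds). Time passes only in rows, so rows that repeat a pose let the fingers close. It gives the time, the measured TCP pose, the force, the opening and the grip force at its end, in the units of the state.
- r.sense(): the state, without advancing time (a new reading comes with each control period).
- r.grab_frame(name): name is "side" or "top" or "wrist"; returns (picture, depth): 480x640x3 uint8, red, green, blue; 480x640 float32, m along the optical axis (not along the pixel's ray), 0 where there is no reading.
- r.get_calibration(name): a dict with "fx", "fy", "cx", "cy" (pixels), "k1" (the pictures are not rectified: a ray, as slopes to the right and down, at radius r is drawn at 1 + k1 r^2 times it, then the intrinsics apply), "camera_from_world" (4x4, takes a point from world to camera coordinates). Camera axes: x right, y down, z forward; pixel columns grow to the right and rows downward; lengths in m; the calibration is good to about 2 mm. A picture is of the moment at which its call begins: read the wrist's pose just before it. get_calibration takes no time and is no camera call; for the wrist camera it gives the pose at the moment of the call.
- r.hand_in(): hands the job in; it is judged then, once.
The state is a dict: "time": time; "joints": joint angles; "dq": joint speeds; "joint_efforts": joint torques, N m; "eef_pos": TCP position; "tcp_rot": TCP orientation; "contact_force": force on the tool from outside, world axes, zero at the start; "torque": the same for the moment, N m; "width": opening from 0.0 (shut) to 1.0 (fully open); "finger_force": force on a finger pad.
Only numpy, scipy, OpenCV 4.12 (cv2) and the standard library are available. Lean on these libraries where they do the work, as an engineer would, in place of code of your own. Each camera call takes 0.05 s, during which the arm holds its last target. There are 200 camera calls.

## Working session

There is one attempt and no reset: what is moved stays moved. The work goes in short steps, Python scripts to look and compute and a shell command to move; the robot and the scene stay as the last step left them, time stands still between calls to the robot, and variables do not carry over. Pictures are saved under pics/ and viewed, at most 10 in all, crops included, and the job is handed in when it is done.

```bash
mkdir -p pics; ls; python3 - <<'E'
from cell import r
import cv2,numpy as np
s=r.sense(); print({k:np.round(v,3) for k,v in s.items()}, r.finger_overhang)
for n in ("top","side"):
    p,d=r.grab_frame(n); cv2.imwrite(f"pics/{n}0.png",p[:,:,::-1]); np.savez(f"pics/{n}0.npz",p=p,d=d)
    c=r.get_calibration(n); print(n,c)
E
```

```text
pics
{'time': np.float64(0.0), 'joints': array([ 1.28 ,  0.312,  0.014,  1.513, -0.004,  1.319, -0.027]), 'dq': array([-0.   , -0.   ,  0.001, -0.002,  0.   , -0.002, -0.002]), 'joint_efforts': array([ 0.0000e+00, -3.7991e+01,  1.4600e-01, -2.3059e+01,  1.2000e-02,
        1.4000e-02, -0.0000e+00]), 'eef_pos': array([ 0.135, -0.532,  0.244]), 'tcp_rot': array([-0.001,  0.992,  0.124, -0.   ]), 'contact_force': array([ 0.83 ,  0.74 , -0.493]), 'torque': array([-0.02 ,  0.029, -0.024]), 'finger_force': np.float64(0.0), 'width': np.float64(0.996)} 0.014
top {'fx': 528.1584329030557, 'fy': 528.1584329030557, 'cx': 322.01009394929326, 'cy': 238.96371405245742, 'k1': -0.020359980613233082, 'camera_from_world': array([[ 0.01598389, -0.99942576,  0.02987763, -0.03953399],
       [-0.99175741, -0.01964637, -0.12661465,  0.54456057],
       [ 0.12712893, -0.02760757, -0.99150192,  0.85123422],
       [ 0.        ,  0.        ,  0.        ,  1.        ]])}
side {'fx': 584.1096167401823, 'fy': 584.1096167401823, 'cx': 321.9467154464432, 'cy': 241.39117306844597, 'k1': -0.009873489787523575, 'camera_from_world': array([[-8.41968826e-01, -5.39525387e-01,  9.23208557e-04,
         4.55372135e-01],
       [-2.51075052e-01,  3.90305264e-01, -8.85789545e-01,
         2.34405935e-01],
       [ 4.77545614e-01, -7.46038979e-01, -4.64086230e-01,
         7.59201543e-01],
       [ 0.00000000e+00,  0.00000000e+00,  0.00000000e+00,
         1.00000000e+00]])}
```

View pics/top0.png

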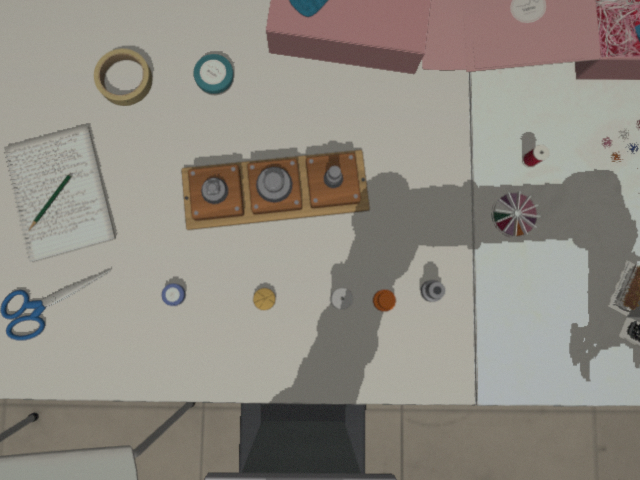

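View pics/side0.png

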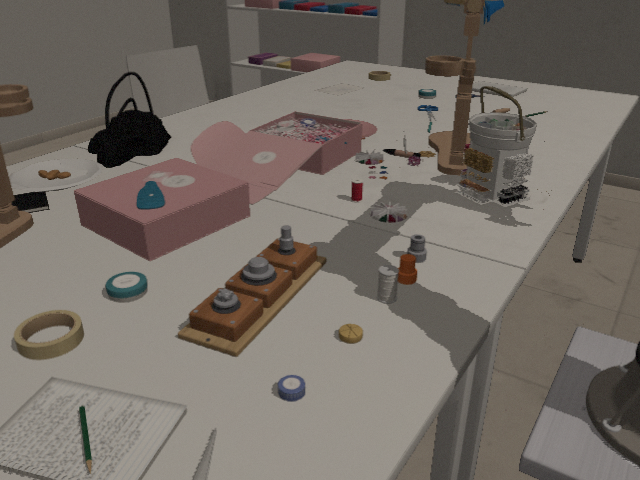

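The top view shows the steel die at (432,290) with the orange look-alike at (385,300). The spool is at (342,298), the wax at (264,299) and the bead box at (173,294). On the board, the left dock (215,188) has the medium plate, the middle one is large, and the right one carries the small die. The side view agrees, with the die at (417,247) and the medium dock at (226,300).

```bash
cat > h.py <<'E'
import numpy as np,cv2
def cloud(d,c):
    v,u=np.mgrid[0:480,0:640].astype(float)
    K=np.array([[c['fx'],0,c['cx']],[0,c['fy'],c['cy']],[0,0,1]])
    q=cv2.undistortPoints(np.stack([u.ravel(),v.ravel()],1)[:,None],K,np.array([c['k1'],0,0,0.]))[:,0]
    P=np.c_[q,np.ones(len(q))]*d.reshape(-1,1)
    M=c['camera_from_world']; return ((P-M[:3,3])@M[:3,:3]).reshape(480,640,3)
def ray(u,v,z,c):
    K=np.array([[c['fx'],0,c['cx']],[0,c['fy'],c['cy']],[0,0,1]])
    q=cv2.undistortPoints(np.array([[[u,v]]],float),K,np.array([c['k1'],0,0,0.]))[0,0]
    M=c['camera_from_world'];R=M[:3,:3];o=-R.T@M[:3,3];w=R.T@np.array([q[0],q[1],1]);return o+w*(z-o[2])/w[2]
def band(W,d,box,z0,z1):
    u0,u1,v0,v1=box; m=np.zeros(d.shape,bool); m[v0:v1,u0:u1]=1
    m&=(d>0)&(W[...,2]>z0)&(W[...,2]<z1); P=W[m]
    if len(P)<5: return len(P)
    (x,y),rad=cv2.minEnclosingCircle(P[:,:2].astype(np.float32))
    return len(P),P.mean(0).round(4),np.round([x,y,rad],4)
E
python3 - <<'E'
from cell import r
from h import *
for n,die,dk in (("top",(415,450,272,308),(190,240,165,215)),("side",(403,432,230,266),(190,265,280,335))):
    f=np.load(f"pics/{n}0.npz");d=f['d'];c=r.get_calibration(n);W=cloud(d,c)
    print(n,"dietop",band(W,d,die,.043,.05),"skirt",band(W,d,die,.012,.03))
    print(" stud",band(W,d,dk,.063,.075),"plate",band(W,d,dk,.05,.06))
    print(" zvals",W[die[2]:die[3],die[0]:die[1],2].max(),W[dk[2]:dk[3],dk[0]:dk[1],2].max())
    if n=="top":
        for nm,b in (("orange",(370,400,285,315)),("spool",(328,356,284,312)),("large",(250,300,158,210)),("small",(310,360,150,205))):
            print(nm,band(W,d,b,.01,.06), band(W,d,b,.063,.1))
E
python3 - <<'E'
import cv2,numpy as np
p=cv2.imread("pics/top0.png")
a=cv2.resize(p[265:315,365:455],(720,400));b=cv2.resize(p[140:240,170:380],(0,0),fx=3.8,fy=3.8)[:200*2]
cv2.imwrite("pics/crop1.png",b[:380,:400])
E
```

```text
top dietop (218, array([ 0.4635, -0.2187,  0.0472]), array([ 0.4637, -0.219 ,  0.014 ])) skirt (161, array([ 0.4624, -0.2108,  0.0206]), array([ 0.4638, -0.2191,  0.0194]))
 stud (147, array([0.6209, 0.1506, 0.0683]), array([0.6215, 0.1511, 0.0126])) plate (245, array([0.6202, 0.15  , 0.0555]), array([0.6209, 0.151 , 0.019 ]))
 zvals 0.9141308913735584 0.9141308913735584
orange (400, array([ 0.4456, -0.1338,  0.0364]), array([ 0.4461, -0.1369,  0.0192])) 0
spool (309, array([ 0.4476, -0.0623,  0.0561]), array([ 0.4475, -0.063 ,  0.0175])) 1
large (2182, array([0.6347, 0.0509, 0.0436]), array([0.6435, 0.0524, 0.0624])) (333, array([0.6344, 0.0516, 0.0727]), array([0.6354, 0.0518, 0.0169]))
small (2362, array([ 0.6478, -0.05  ,  0.0398]), array([ 0.6556, -0.0517,  0.0667])) (210, array([ 0.6454, -0.0463,  0.0824]), array([ 0.6483, -0.0469,  0.0128]))
side dietop (196, array([ 0.4515, -0.1725,  0.0466]), array([ 0.4509, -0.1759,  0.0577])) skirt (164, array([ 0.4577, -0.2068,  0.0211]), array([ 0.4622, -0.2138,  0.019 ]))
 stud (115, array([0.6193, 0.1586, 0.0675]), array([0.6199, 0.1574, 0.0121])) plate (213, array([0.6166, 0.1614, 0.0553]), array([0.6216, 0.1569, 0.0201]))
 zvals 0.5595489054132328 0.5595489054132328
```

```bash
python3 - <<'E'
from cell import r
from h import *
f=np.load("pics/top0.npz");d=f['d'];W=cloud(d,r.get_calibration("top"))
f2=np.load("pics/side0.npz");d2=f2['d'];W2=cloud(d2,r.get_calibration("side"))
for w,dd in ((W,d),(W2,d2)):
    m=(dd>0)&(w[...,2]>.1)&(w[...,2]<.8)&(w[...,0]>.1)&(w[...,0]<.8)&(abs(w[...,1])<.7)
    P=w[m]; print(len(P)); 
    if len(P): print(np.percentile(P,[0,25,50,75,100],axis=0).round(2))
c=r.get_calibration("wrist")['camera_from_world'];s=r.sense()
print("cam pos",-c[:3,:3].T@c[:3,3]-s['eef_pos'],"fwd",c[2,:3],"right",c[0,:3])
E
```

```text
0
4314
[[ 0.36 -0.7   0.1 ]
 [ 0.41 -0.67  0.14]
 [ 0.45 -0.6   0.17]
 [ 0.51 -0.56  0.22]
 [ 0.68 -0.54  0.43]]
cam pos [0.07497416 0.01917673 0.12917735] fwd [-0.29499766 -0.07165736 -0.95280722] right [ 0.24633032 -0.96918005 -0.00337737]
```

```bash
python3 -m creep '0 0 -7 55 -30 0 85; 0 0 -14 105 -65 0 85; 0 0 -21 150 -95 0 85; 0 0 -29 200 -125 0 85; 0 0 -36 250 -160 0 85; 0 0 -43 300 -190 0 80; 0 0 -50 350 -222 0 70; 0 0 -50 375 -238 0 60'
```

```text
time: 1.1
eef_pos: [0.4422, -0.2061, 0.2451]
tcp_rot: [-0.001, 0.845, 0.535, 0.001]
contact_force: [0.2, -1.0, 0.1]
width: 0.706
finger_force: 0.0
```

```bash
python3 - <<'E'
from cell import r
from h import *
c=r.get_calibration("wrist");p,d=r.grab_frame("wrist");cv2.imwrite("pics/w1.png",p[:,:,::-1]);np.savez("pics/w1.npz",p=p,d=d)
np.save("pics/w1c.npy",c,allow_pickle=True)
W=cloud(d,c)
P=(d>0)&(abs(W[...,0]-.463)<.035)&(abs(W[...,1]+.217)<.035)
for z0,z1 in((.042,.052),(.012,.025),(-.01,.008)):
    q=W[P&(W[...,2]>z0)&(W[...,2]<z1)];print(len(q),q.mean(0).round(4),cv2.minEnclosingCircle(q[:,:2].astype(np.float32)))
E
```

```text
890 [ 0.4623 -0.2166  0.0471] ((0.46224135160446167, -0.21725228428840637), 0.01406160369515419)
479 [ 0.4635 -0.2085  0.02  ] ((0.4622363746166229, -0.2172568142414093), 0.018998410552740097)
3979 [ 4.641e-01 -2.141e-01  4.000e-04] ((0.4630139470100403, -0.217270627617836), 0.04883913695812225)
```

View pics/w1.png

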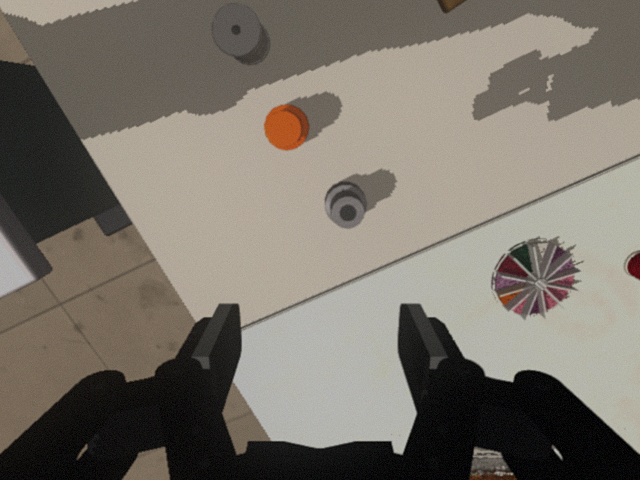

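The wrist view shows the steel die at (347,207) and the orange one at (286,127). The depth circles put the die at (0.462,-0.217). I'll descend over it.

```bash
python3 -m creep '0 0 0 -1.4 23 40 60; 0 0 0 -1.4 23 90 60; 0 0 0 -1.4 23 140 60; 0 0 0 -1.4 23 175 60; 0 0 0 -1.4 23 195 60; 0 0 0 -1.4 23 206 60; 0 0 0 -1.4 23 208 60; 0 0 0 -1.4 23 208 60' && python3 -m creep '0 0 0 0 0 0 25; 0 0 0 0 0 0 15; 0 0 0 0 0 0 10; 0 0 0 0 0 0 10; 0 0 0 0 0 0 10' 80
```

```text
time: 2.15
eef_pos: [0.461, -0.2216, 0.038]
tcp_rot: [0.001, 0.847, 0.532, 0.0]
contact_force: [-0.4, 0.2, 0.5]
width: 0.705
finger_force: 0.0
time: 2.78
eef_pos: [0.4611, -0.2216, 0.0383]
tcp_rot: [0.001, 0.847, 0.532, 0.0]
contact_force: [-0.9, 0.2, 6.5]
width: 0.292
finger_force: 78.3
```

```bash
python3 -m creep '0 0 0 0 0 -5 10; 0 0 0 0 0 -25 10; 0 0 0 0 0 -60 10; 0 0 0 0 0 -90 10; 0 0 0 0 0 -110 10; 0 0 0 0 0 -110 10'; python3 - <<'E'
from cell import r
from h import *
s=r.sense();c=r.get_calibration("wrist");p,d=r.grab_frame("wrist");cv2.imwrite("pics/w2.png",p[:,:,::-1]);np.savez("pics/w2.npz",p=p,d=d)
print(s['eef_pos'],s['contact_force'],s['width'])
W=cloud(d,c)
from scipy.spatial.transform import Rotation as R
q=s['tcp_rot'];T=R.from_quat([q[1],q[2],q[3],q[0]])
L=T.inv().apply((W-s['eef_pos']).reshape(-1,3)).reshape(W.shape)
m=(d>0)&(abs(L[...,1])<.025)&(abs(L[...,0])<.03)&(L[...,2]>-.02)&(L[...,2]<.05)
q=L[m]; h=np.histogram(q[:,2],35,(-.02,.05)); print(list(zip((h[1][:-1]*1000).round(),h[0])))
for z0,z1 in ((.003,.012),(.012,.018),(.015,.04)):
    k=q[(q[:,2]>z0)&(q[:,2]<z1)]
    if len(k)>4: print(z0,len(k),k.min(0).round(4),k.max(0).round(4),cv2.minEnclosingCircle(k[:,:2].astype(np.float32)))
E
```

```text
time: 3.52
eef_pos: [0.4614, -0.2216, 0.1486]
tcp_rot: [0.001, 0.847, 0.532, 0.001]
contact_force: [0.2, 0.6, -1.8]
width: 0.288
finger_force: 78.7
[ 0.46142543 -0.22164878  0.14860439] [ 0.23584605  0.63919394 -1.77703227] 0.28787422659752027
[(np.float64(-20.0), np.int64(241)), (np.float64(-18.0), np.int64(311)), (np.float64(-16.0), np.int64(310)), (np.float64(-14.0), np.int64(302)), (np.float64(-12.0), np.int64(443)), (np.float64(-10.0), np.int64(4162)), (np.float64(-8.0), np.int64(775)), (np.float64(-6.0), np.int64(419)), (np.float64(-4.0), np.int64(389)), (np.float64(-2.0), np.int64(334)), (np.float64(0.0), np.int64(329)), (np.float64(2.0), np.int64(310)), (np.float64(4.0), np.int64(319)), (np.float64(6.0), np.int64(259)), (np.float64(8.0), np.int64(211)), (np.float64(10.0), np.int64(176)), (np.float64(12.0), np.int64(135)), (np.float64(14.0), np.int64(106)), (np.float64(16.0), np.int64(868)), (np.float64(18.0), np.int64(668)), (np.float64(20.0), np.int64(140)), (np.float64(22.0), np.int64(161)), (np.float64(24.0), np.int64(124)), (np.float64(26.0), np.int64(130)), (np.float64(28.0), np.int64(119)), (np.float64(30.0), np.int64(124)), (np.float64(32.0), np.int64(122)), (np.float64(34.0), np.int64(98)), (np.float64(36.0), np.int64(21)), (np.float64(38.0), np.int64(0)), (np.float64(40.0), np.int64(0)), (np.float64(42.0), np.int64(0)), (np.float64(44.0), np.int64(0)), (np.float64(46.0), np.int64(0)), (np.float64(48.0), np.int64(0))]
0.003 1121 [ 0.0064 -0.0249  0.003 ] [0.0184 0.0247 0.012 ] ((0.00753855612128973, -4.261918365955353e-05), 0.02488008141517639)
0.012 1109 [ 0.0077 -0.0186  0.012 ] [0.0228 0.017  0.018 ] ((0.008336826227605343, -0.0007789013907313347), 0.017895596101880074)
0.015 2643 [ 0.0058 -0.0194  0.015 ] [0.023  0.0182 0.0373] ((0.006202064920216799, -0.0005925726145505905), 0.01889124885201454)
```

View pics/w2.png

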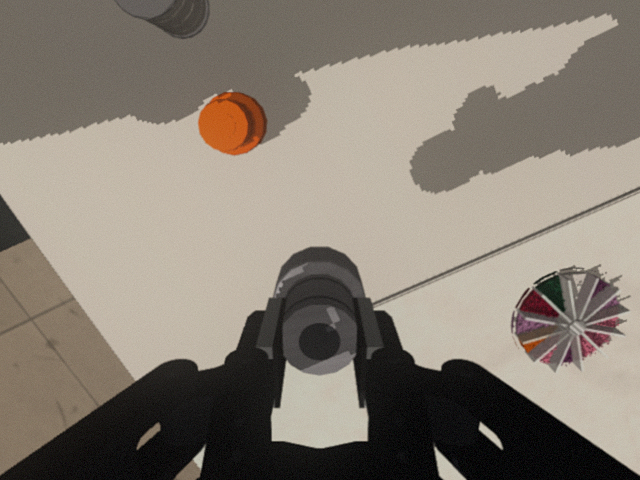

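The die is held with the skirt centre about +4 mm in tool x, and its foot is 37 mm below the TCP. Next I'll carry it to a viewing pose beside the medium dock.

```bash
python3 -m creep '0 0 -3 20 0 -20 10; 0 0 -9 75 3 -30 10; 0 0 -15 135 5 -30 10; 0 0 -21 195 8 -30 10; 0 0 -27 255 10 -30 10; 0 0 -33 315 12 -30 10; 0 0 -39 365 14 -30 10; 0 0 -39 365 14 -30 10' && python3 -m creep '0 0 0 0 0 0 10;0 0 0 0 0 0 10'; cat > m.py <<'E'
import sys
from cell import r
from h import *
from scipy.spatial.transform import Rotation as R
s=r.sense();c=r.get_calibration("wrist");p,d=r.grab_frame("wrist");n=sys.argv[1];cv2.imwrite(f"pics/{n}.png",p[:,:,::-1])
W=cloud(d,c);q=s['tcp_rot'];T=R.from_quat([q[1],q[2],q[3],q[0]])
print(s['eef_pos'].round(4),"euler tool x,y,z",T.as_matrix().round(3).tolist())
L=T.inv().apply((W-s['eef_pos']).reshape(-1,3)).reshape(W.shape)
near=(d>0)&(np.hypot(W[...,0]-.621,W[...,1]-.152)<.032)
for a,z0,z1 in(("stud",.064,.075),("nose",.068,.075),("plate",.051,.059),("block",.038,.046)):
    m=near&(W[...,2]>z0)&(W[...,2]<z1)
    if m.sum()>5:
        k=W[m];l=L[m];print(a,m.sum(),"W",np.round(cv2.minEnclosingCircle(k[:,:2].astype(np.float32))[0],4),k[:,2].mean().round(4),"tool",cv2.minEnclosingCircle(l[:,:2].astype(np.float32)),l.mean(0).round(4))
m=(d>0)&(abs(L[...,1])<.022)&(abs(L[...,0])<.03)&(L[...,2]>.015)&(L[...,2]<.04);k=L[m]
print("die skirt tool",k.min(0).round(4),k.max(0).round(4))
t=k[(k[:,2]>.0245)&(k[:,2]<.036)]
x=np.linalg.lstsq(np.c_[2*t[:,:2],np.ones(len(t))],(t[:,:2]**2).sum(1),rcond=None)[0];print("skirt fit",x[:2].round(4),np.sqrt(x[2]+x[0]**2+x[1]**2).round(4))
g=(d>0)&(abs(L[...,1])<.0135)&(abs(L[...,0]-.004)<.012)&(L[...,2]>-.012)&(L[...,2]<-.0078);k=L[g]
u=np.linalg.svd(k-np.median(k,0),full_matrices=False)[2][2];print("top normal tool",u.round(3),"centre",cv2.minEnclosingCircle(k[:,:2].astype(np.float32)))
E
python3 m.py w3
```

```text
time: 4.58
eef_pos: [0.6304, 0.1085, 0.1746]
tcp_rot: [-0.003, 0.617, 0.787, 0.001]
contact_force: [-0.6, -1.3, -1.8]
width: 0.29
finger_force: 78.8
time: 4.82
eef_pos: [0.6311, 0.0989, 0.1763]
tcp_rot: [0.0, 0.622, 0.783, -0.001]
contact_force: [0.0, -1.0, -1.7]
width: 0.29
finger_force: 78.8
[0.6311 0.0989 0.1763] euler tool x,y,z [[-0.226, 0.974, -0.002], [0.974, 0.226, -0.002], [-0.002, -0.002, -1.0]]
stud 1202 W [0.6215 0.1549] 0.0682 tool ((0.05693851783871651, 0.003535270458087325), 0.01266773883253336) [0.0573 0.0034 0.108 ]
nose 650 W [0.621  0.1549] 0.0695 tool ((0.057010769844055176, 0.003036794252693653), 0.010447152890264988) [0.0571 0.0034 0.1067]
plate 1823 W [0.6215 0.1547] 0.0555 tool ((0.05671221762895584, 0.003477369202300906), 0.019055578857660294) [0.0576 0.0034 0.1208]
block 5051 W [0.621 0.152] 0.0428 tool ((0.054242685437202454, 0.0024396416265517473), 0.03208828717470169) [0.0546 0.0017 0.1334]
die skirt tool [ 0.0058 -0.0191  0.015 ] [0.0235 0.0186 0.0371]
skirt fit [ 0.0042 -0.0004] 0.0187
top normal tool [-0.001  0.001 -1.   ] centre ((0.002551703481003642, -8.635828999103978e-05), 0.016407452523708344)
```

View pics/w3.png

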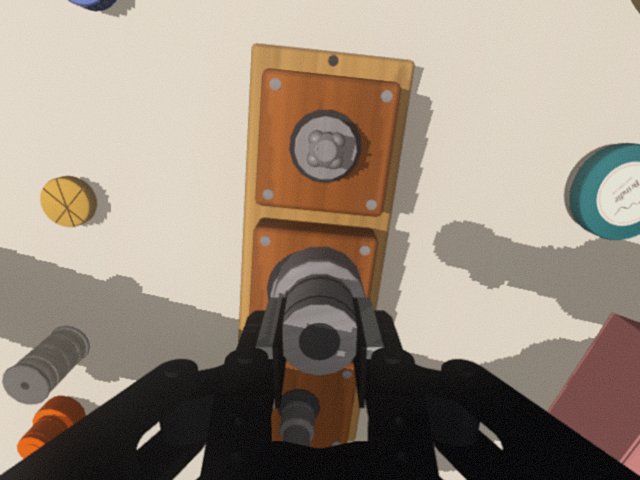

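The stud is at (325,148) and the held die at (318,330). The shift needed is about +52.7 mm in x and +3.8 mm in y. I'll move over the stud and stop about 10 mm above it.

```bash
python3 -m creep '0 0 0 25 2 0 10; 0 0 0 52.5 3.8 0 10; 0 0 0 52.5 3.8 25 10; 0 0 0 52.5 3.8 50 10; 0 0 0 52.5 3.8 57 10; 0 0 0 52.5 3.8 57 10;0 0 0 52.5 3.8 57 10; 0 0 0 52.5 3.8 57 10'; python3 m.py w4; python3 - <<'E'
from cell import r
import cv2
p,d=r.grab_frame("side");cv2.imwrite("pics/s4.png",cv2.resize(p[200:360,160:330,::-1],None,fx=3.5,fy=3.5,interpolation=2))
E
```

```text
time: 5.88
eef_pos: [0.6239, 0.1536, 0.1215]
tcp_rot: [0.001, 0.621, 0.784, 0.001]
contact_force: [-0.5, -0.3, -1.1]
width: 0.294
finger_force: 78.8
[0.6239 0.1536 0.1215] euler tool x,y,z [[-0.229, 0.973, 0.002], [0.973, 0.229, 0.001], [0.0, 0.002, -1.0]]
plate 1024 W [0.6205 0.1566] 0.0552 tool ((0.0036870515905320644, -0.002804807387292385), 0.018882689997553825) [ 0.0141 -0.0041  0.0664]
block 4297 W [0.621  0.1521] 0.0429 tool ((-0.0008417000062763691, -0.003370019607245922), 0.03203302621841431) [ 0.0117 -0.0055  0.0787]
die skirt tool [ 0.0058 -0.0192  0.015 ] [0.0234 0.0186 0.0373]
skirt fit [ 0.0043 -0.0004] 0.0187
top normal tool [ 0.001  0.003 -1.   ] centre ((0.0028347335755825043, -4.459312549442984e-06), 0.016477016732096672)
```

View pics/s4.png

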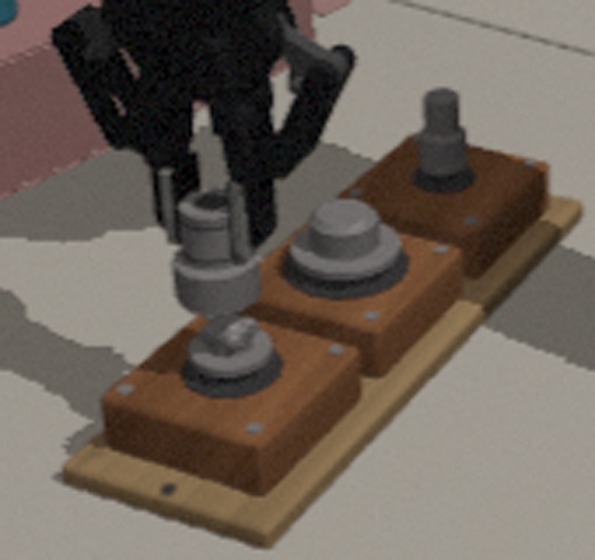

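The side crop shows the die hovering upright just above the medium stud. I'll measure the remaining offset between them in the wrist and side views.

```bash
cat > rel.py <<'E'
from cell import r
from h import *
from scipy.optimize import least_squares
from scipy.spatial.transform import Rotation as R
s=r.sense();q=s['tcp_rot'];T=R.from_quat([q[1],q[2],q[3],q[0]]);e=s['eef_pos'];fz=e[2]-.0373
print("eef",e.round(4),s['contact_force'].round(1))
def fix(P,rad,p0): # fixed-radius circle through points
    return least_squares(lambda c:np.hypot(P[:,0]-c[0],P[:,1]-c[1])-rad,p0,loss='soft_l1',f_scale=.0005).x
for n in ("wrist","side"):
    c=r.get_calibration(n);p,d=r.grab_frame(n);W=cloud(d,c)
    cam=-c['camera_from_world'][:3,:3].T@c['camera_from_world'][:3,3]
    die0=T.apply([.0042,0,0])[:2]+e[:2]
    near=(d>0)&(np.hypot(W[...,0]-die0[0],W[...,1]-die0[1])<.028)
    S=W[near&(W[...,2]>fz+.003)&(W[...,2]<fz+.0165)][:,:2]
    dc=fix(S,.019,die0)
    m=(d>0)&(np.hypot(W[...,0]-.621,W[...,1]-.155)<.03)&(abs(W[...,2]-.0553)<.0025)
    P=W[m][:,:2]
    H=cv2.convexHull(P.astype(np.float32))[:,0]
    v=(cam[:2]-[.621,.155]);v/=np.linalg.norm(v)
    H=H[(np.hypot(*(H-P.mean(0)).T)>0)]; 
    # keep hull points that lie on the outer arc (camera-facing half for occlusion)
    c0=np.array([.621,.155]);A=H[((H-c0)@v>-.004)]
    pc=fix(A,.019,c0)
    print(n,len(S),len(P),len(A),"die",dc.round(4),"plate",pc.round(4),"hull",np.round(cv2.minEnclosingCircle(P.astype(np.float32))[0],4),"resid",np.abs(np.hypot(*(A-pc).T)-.019).max().round(4))
    print("   shift tool mm",(T.inv().apply(np.r_[pc-dc,0])*1000).round(1))
E
python3 rel.py
```

```text
eef [0.6236 0.1535 0.1211] [-0.4  0.4 -1.6]
wrist 900 955 22 die [0.6224 0.1573] plate [0.6215 0.1546] hull [0.6204 0.1572] resid 0.0006
   shift tool mm [-2.4 -1.5 -0. ]
side 197 179 12 die [0.6233 0.1576] plate [0.6209 0.1562] hull [0.6211 0.1561] resid 0.0006
   shift tool mm [-0.8 -2.7 -0. ]
```

```bash
python3 -m creep '0 0 0 -1.8 -1.8 3 10; 0 0 0 -1.8 -1.8 6 10; 0 0 0 -1.8 -1.8 8 10; 0 0 0 -1.8 -1.8 8 10; 0 0 0 -1.8 -1.8 8 10'; python3 rel.py
```

```text
time: 6.7
eef_pos: [0.6219, 0.1513, 0.1123]
tcp_rot: [0.0, 0.621, 0.784, 0.0]
contact_force: [0.7, 0.3, -0.5]
width: 0.296
finger_force: 78.8
eef [0.6219 0.1513 0.1123] [ 0.7  0.3 -0.5]
wrist 906 890 24 die [0.6206 0.155 ] plate [0.6214 0.1545] hull [0.621 0.158] resid 0.0007
   shift tool mm [-0.6  0.6  0. ]
side 189 174 11 die [0.6218 0.1554] plate [0.6212 0.1563] hull [0.6215 0.1567] resid 0.0009
   shift tool mm [ 1.1 -0.3  0. ]
```

```bash
python3 -m creep '0 0 0 0 0 3 10; 0 0 0 0 0 6 10; 0 0 0 0 0 9 10; 0 0 0 0 0 11 10; 0 0 0 0 0 11 10' 100; python3 -m creep '0 0 0 0 0 1.5 10; 0 0 0 0 0 3 10; 0 0 0 0 0 3 10'
```

```text
time: 7.42
eef_pos: [0.6226, 0.1507, 0.1014]
tcp_rot: [0.001, 0.621, 0.784, 0.0]
contact_force: [2.2, -1.5, 0.5]
width: 0.286
finger_force: 98.5
time: 7.8
eef_pos: [0.6226, 0.1509, 0.099]
tcp_rot: [0.001, 0.621, 0.784, 0.0]
contact_force: [1.9, -2.3, 4.1]
width: 0.285
finger_force: 98.9
```

```bash
for i in 1; do python3 -m creep '0 0 0 0 0 1.5 10; 0 0 0 0 0 3 10; 0 0 0 0 0 3 10'; done; python3 -m creep '0 0 0 0 0 1.5 10; 0 0 0 0 0 3 10; 0 0 0 0 0 3 10'; python3 -m creep '0 0 0 0 0 1.5 10; 0 0 0 0 0 3 10; 0 0 0 0 0 3 10'
```

```text
time: 8.18
eef_pos: [0.6225, 0.151, 0.0962]
tcp_rot: [0.001, 0.621, 0.784, 0.0]
contact_force: [2.5, -2.6, 5.4]
width: 0.287
finger_force: 99.2
time: 8.55
eef_pos: [0.6218, 0.1515, 0.0921]
tcp_rot: [-0.0, 0.621, 0.784, 0.0]
contact_force: [1.8, -1.8, 2.5]
width: 0.288
finger_force: 99.2
time: 8.93
eef_pos: [0.6218, 0.1514, 0.09]
tcp_rot: [0.0, 0.621, 0.784, 0.0]
contact_force: [1.0, -1.9, 7.4]
width: 0.284
finger_force: 99.3
```

The force dropped at TCP z 0.092, with the foot level with the resting plate, so the die has clicked. I'll keep pressing to the stop.

```bash
python3 -m creep '0 0 0 0 0 1.5 10; 0 0 0 0 0 3 10; 0 0 0 0 0 3 10';python3 -m creep '0 0 0 0 0 1.5 10; 0 0 0 0 0 3 10; 0 0 0 0 0 3 10; 0 0 0 0 0 3 10'
```

```text
time: 9.3
eef_pos: [0.6219, 0.1515, 0.088]
tcp_rot: [0.0, 0.621, 0.784, 0.0]
contact_force: [-1.0, -3.4, 11.0]
width: 0.282
finger_force: 99.8
time: 9.8
eef_pos: [0.6219, 0.1515, 0.0872]
tcp_rot: [0.001, 0.621, 0.784, 0.0]
contact_force: [-4.9, -3.0, 18.6]
width: 0.285
finger_force: 101.3
```

```bash
python3 -m creep '0 0 0 0 0 1.5 10; 0 0 0 0 0 3 10; 0 0 0 0 0 3 10; 0 0 0 0 0 3 10; 0 0 0 0 0 3 10; 0 0 0 0 0 3 10'; python3 - <<'E'
from cell import r
import cv2
p,d=r.grab_frame("side");cv2.imwrite("pics/s5.png",cv2.resize(p[200:360,160:330,::-1],None,fx=3.5,fy=3.5,interpolation=2))
E
```

```text
time: 10.55
eef_pos: [0.6219, 0.1516, 0.087]
tcp_rot: [0.001, 0.621, 0.784, 0.0]
contact_force: [-7.2, -5.0, 29.9]
width: 0.28
finger_force: 102.6
```

View pics/s5.png

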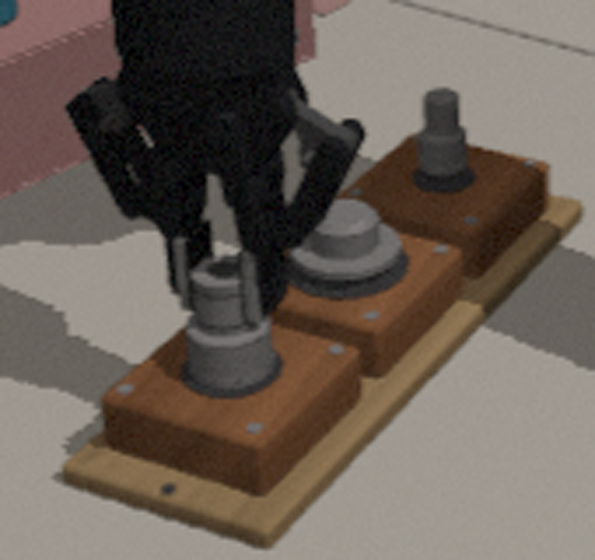

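The picture shows the die seated flush on the plate and pressed down, still gripped at about (230,330). The force has risen to 30 N with no further travel, so the plate is on its stop.

```bash
python3 -c "
from cell import r
print(r.hand_in())"
```

```text
the job is handed in; nothing more can be done
None
```

I clicked the steel die onto the medium dock's stud and handed the job in with the gripper still holding it: about 30 N pressing down with no further travel, so the plate looks to be on its stop. The moves kept clear of the spool, wax cake and bead box; I did not re-measure them at the end, and the hand-in returned no verdict.

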